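Turn the slide carrier over onto the tray

TASK

The flat metal slide carrier lies face down on the low white stand, where it cannot be picked up. Slide it part-way over the stand's left-hand end so that its edge sticks out, get under that edge, turn the carrier over and lay it down gently on the brown tray, flat and squarely, with its three slide pockets facing up. Do not drop or throw it, and leave the other things where they are.

Things in the scene. Friction and masses are not known exactly. Their poses are not given: they have to be found in the camera images.
- carrier: the slide carrier: a loose dark grey metal rectangle, 112 mm along its x, 96 mm along its y, 8 mm thick, 0.1-0.2 kg. One face is plain; the other has 3 mm ribs framing three pockets. Origin: centre of the ribbed face, at the rib tops; z points through the plate out of the plain face. At the start it lies ribs down, z up, origin on the stand's top; turned over, z points down
- carrier_mid (a point): the very middle of the carrier, 4 mm from both faces. Its three shallow pockets (28 x 78 mm each) lie side by side along x, long side along y; the rim ribs round them are 9 mm wide along the two 112 mm edges and 7 mm along the other two
- stand: the low white bench stand, fixed: a slab 135 mm along its x (away from the robot), 210 mm along its y (to the robot's left), 12 mm thick, on side panels 29 mm in from its ends; flat top 80 mm above the counter. Origin on the counter under its middle: the left-hand end is at y = +105 mm. Only the carrier is on it, near the middle
- tray: the flat brown tray, fixed: a plain slab without a raised rim, 120 mm along its own x and 260 mm along its own y (to the robot's left), flat top 14 mm above the counter. The origin is on the counter under its middle. It lies left of the stand
- specimen_cup: a white specimen cup, 49 mm across and 55 mm high, loose, standing behind the tray; origin under its middle; to be left alone
- timer: a small pale timer, 60 x 64 x 23 mm, loose, behind the stand; origin under its middle; to be left alone
- dropper_vial: a small bottle, 26 mm across and 58 mm high, loose, behind the tray; origin under its middle; to be left alone
There are look-alikes about, which are no part of the job. There is more than one size of the carrier; the one meant has the size given above.

How it is judged:
By the outcome, as a careful person would: the job done as asked, in the order asked, and still so for the second after the job is handed in, with the robot touching nothing.
It also fails if it takes over 56 s, if anything falls off the work surface, if the arm or the gripper's body presses on something with over 40 N, if the wrist force passes 120 N, or if a joint passes its speed limit or range.

ROBOT

A 6-joint arm with a two-finger parallel gripper is mounted at the origin on a cart in front of the work surface, level with it; the furniture and walls round the work are solid. World frame = base frame: x ahead of the robot, y to its left, z up, the work surface at z = 0. Lengths are in m, angles in rad, forces in N, time in s.
With the tool pointing down it reaches from about 0.3 to 1 m from the base axis. Payload 5.1 kg.
Tool frame: the origin (TCP) lies between the finger pads; the fingertips stand 14 mm ahead of it and the grasp point (between the pads) lies 5 mm behind it; z points along the fingers, y is the line along which they close (so a half turn about z gives the same grasp; the last joint's range is limited). The gripper opens to 95 mm and grips with 3 to 60 N. Pads are 20 mm wide; open, the fingers measure 119 mm over their backs; the gripper's body (75 mm by 180 mm) begins 59 mm behind the grasp point.
Start: joints at [1.078, 0.124, 1.65, -0, 1.367, -0.083], TCP at [0.259, 0.596, 0.229] pointing down, gripper open.
Joint ranges: [-2.61, 2.61], [-1.02, 2.33], [0.03, 2.71], [-1.35, 4.49], [0.32, 2.68], [-2.91, 2.91]. Speed limits (rad/s): [2.57, 2.57, 3.14, 3.14, 3.14, 3.14].

INTERFACE

Orientations are given as a rotation vector (axis times angle).
In Python, from plant import arm, vision gives the robot as it stands. The module is installed in compiled form; this text tells all that it offers.
- The arm moves only by the shell command python3 -m crank 'ROWS'. ROWS is JSON, a list of rows, each an object with "dp": the shift along the tool's x, y, z in units of 0.5 m (1.0 is 0.5 m), a list of three; "delta_rot": the turn, a rotation vector about the tool's x, y, z in units of pi rad (1.0 is pi rad), a list of three; "hand": the opening, from -1 (shut) to 1 (fully open). In form: [{"dp": [dx, dy, dz], "delta_rot": [wx, wy, wz], "hand": hand}, ...]. A call has 1 to 10 rows; each row is the pose to reach, as a shift and turn from the pose commanded when the call began, along the tool's axes at that moment, turning the shorter way round; what a row does not reach only later rows make up. A row lasts 1/8 s, in which the tool goes at most 62.5 mm and 10.7 degrees, less where a joint would pass 70% of its speed; a pose out of reach is approached as far as the arm can. A call with a number of a shift or a turn outside -1 to 1 is refused whole. A call with a gripper value outside its range is refused whole. The fingers move at their own pace and stop on an object; the grip force is fixed at half the most. Time passes only in rows, so rows that repeat a pose let the fingers close. It gives the time, the measured TCP pose, the force, the opening and the grip force at its end, in the units of the state.
- arm.state(): the state, without advancing time (a new reading comes with each control period).
- vision.camera(name): name is "scene" or "side" or "wrist"; returns a dict with "pixels" (420x560x3 uint8, blue, green, red), "mtx" (3x3 intrinsics, pixels), "rvec" (rotation vector, rad) and "tvec" (3), from world to camera coordinates, as OpenCV has them. Camera axes: x right, y down, z forward; pixel columns grow to the right and rows downward; lengths in m; the calibration is good to about 2 mm. A picture is of the moment at which its call begins. There is no depth.
- arm.hand_in(): hands the job in; it is judged then, once.
The state is a dict: "t": time; "joint_positions": joint angles; "dq": joint speeds; "joint_efforts": joint torques, N m; "ee_pos": TCP position; "tcp_rot": TCP orientation; "wrist_force": force on the tool from outside, world axes, zero at the start; "moment": the same for the moment, N m; "gripper_width": opening from 0.0 (shut) to 1.0 (fully open); "gripper_force": force on a finger pad.
Only numpy, scipy, OpenCV 4.12 (cv2) and the standard library are available. Lean on these libraries where they do the work, as an engineer would, in place of code of your own. Each camera call takes 0.05 s, during which the arm holds its last target. There are 200 camera calls.

## Working session

There is one attempt and no reset: what is moved stays moved. The work goes in short steps, Python scripts to look and compute and a shell command to move; the robot and the scene stay as the last step left them, time stands still between calls to the robot, and variables do not carry over. Pictures are saved under pics/ and viewed, at most 10 in all, crops included, and the job is handed in when it is done.

```bash
mkdir -p pics; cat > h.py <<'E'
import numpy as np, cv2, json
from scipy.spatial.transform import Rotation as R
from plant import arm, vision
def cam(n):
    c=vision.camera(n); c['R']=cv2.Rodrigues(np.array(c['rvec'],float))[0]; c['t']=np.array(c['tvec'],float).reshape(3); c['K']=np.array(c['mtx'],float); return c
def ray(c,uv,z):
    uv=np.atleast_2d(np.array(uv,float)); d=np.c_[uv,np.ones(len(uv))]@np.linalg.inv(c['K']).T@c['R']; o=-c['R'].T@c['t']
    return o+d*((z-o[2])/d[:,2])[:,None]
def proj(c,P):
    p=np.atleast_2d(P)@c['R'].T+c['t']; p=p@c['K'].T; return p[:,:2]/p[:,2:]
E
python3 - <<'E'
from h import *
s=arm.state(); print(s)
for n in ('scene','side'):
    c=cam(n); cv2.imwrite(f'pics/{n}0.png',c['pixels']); print(n,-c['R'].T@c['t'],c['K'][0,0],c['R'][2])
    import pickle; pickle.dump(c,open(f'{n}0.pkl','wb'))
E
```

```text
{'t': 0.0, 'joint_positions': array([ 1.07841645e+00,  1.24490806e-01,  1.65167801e+00, -3.02952749e-05,
        1.36751495e+00, -8.25783941e-02]), 'dq': array([-2.06503074e-03,  1.06809427e-03,  1.03678601e-03, -1.67361631e-04,
        6.01817077e-05,  2.08335863e-03]), 'joint_efforts': array([ 3.43802722e-04, -4.17601132e+01, -3.59929633e+01,  7.75867025e-02,
        4.93058190e-02, -2.04876646e-04]), 'ee_pos': array([0.2587035 , 0.59561966, 0.22739392]), 'tcp_rot': array([-0.63909517, -3.07532202,  0.00316255]), 'wrist_force': array([ 0.80216375, -0.08436158,  0.02497828]), 'moment': array([-0.02384103, -0.01891232,  0.03081389]), 'gripper_force': 0.0, 'gripper_width': 1.0009876166812286}
scene [ 0.05877998 -0.41207928  0.5995872 ] 439.59170749058234 [ 0.62248584  0.48538399 -0.61393303]
side [0.29245445 0.62016744 0.66706937] 410.57412467530304 [ 0.31984864 -0.69149744 -0.64770992]
```

View pics/scene0.png

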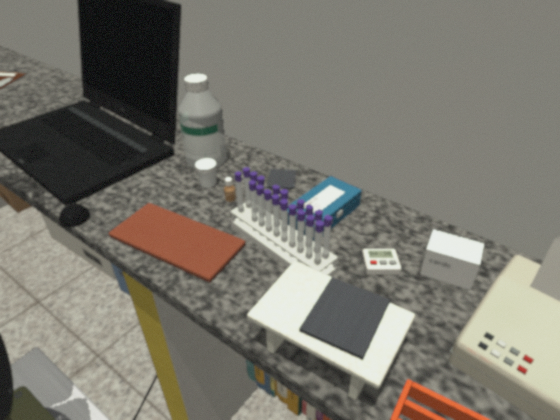

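View pics/side0.png

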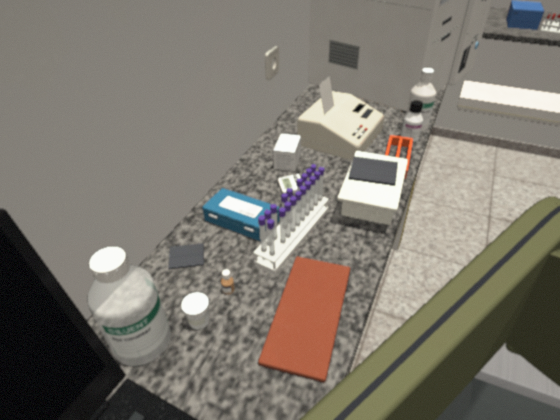

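The scene view shows the stand at about (332,318) with a dark plate on it at (347,315), and the tray at (177,238). Candidates for the carrier: the plate on the stand, scene (347,315) and side (375,170), and a smaller dark plate on the counter, scene (283,180) and side (187,256). The first fits because it lies on the stand. I'll measure both and check a crop.

```bash
cat > m.py <<'E'
from h import *
def quad(mask,seed):
    n,l=cv2.connectedComponents(mask.astype(np.uint8)); m=(l==l[seed[1],seed[0]]).astype(np.uint8)
    m=cv2.morphologyEx(m,cv2.MORPH_OPEN,np.ones((3,3),np.uint8))
    ct=max(cv2.findContours(m,cv2.RETR_EXTERNAL,cv2.CHAIN_APPROX_NONE)[0],key=cv2.contourArea)
    h=cv2.convexHull(ct)
    for e in np.arange(.01,.12,.003):
        q=cv2.approxPolyDP(h,e*cv2.arcLength(h,True),True)[:,0].astype(float)
        if len(q)<=4: break
    P=ct[:,0].astype(float); L=[]
    for i in range(len(q)):   # refine: fit a line to each side
        a,b=q[i],q[(i+1)%len(q)]; d=(b-a)/np.linalg.norm(b-a); s=(P-a)@d; o=abs((P-a)@[-d[1],d[0]])
        k=P[(s>.12*np.linalg.norm(b-a))&(s<.88*np.linalg.norm(b-a))&(o<3)]
        v=cv2.fitLine(k.astype(np.float32),cv2.DIST_HUBER,0,.01,.01).ravel(); L.append(np.cross([v[2],v[3],1],[v[2]+v[0],v[3]+v[1],1]))
    r=[np.cross(L[i-1],L[i]) for i in range(len(L))]
    return np.array([x[:2]/x[2] for x in r])
def desc(c,q,z):
    W=ray(c,q,z)[:,:2]; e=np.roll(W,-1,0)-W
    print(' px',q.round(1).tolist()); print(' W',W.round(4).tolist(),'ctr',W.mean(0).round(4),'len',np.linalg.norm(e,axis=1).round(4),'ang',np.degrees(np.arctan2(e[:,1],e[:,0])).round(1))
    return W
E
python3 - <<'E'
from m import *
import pickle
S=dict(scene=((347,315),(283,182),(177,238),(290,290)),side=((375,172),(187,256),(310,315),(352,190)))
for n in S:
    c=pickle.load(open(n+'0.pkl','rb')); im=c['pixels']; g=im.max(2).astype(int); hsv=cv2.cvtColor(im,cv2.COLOR_BGR2HSV)
    print(n,[im[y,x].tolist() for x,y in S[n]])
    for k,(sd,z) in dict(car=(S[n][0],.088),other=(S[n][1],.008)).items():
        print(k)
        try: desc(c,quad(g<100 if k=='car' else g<75,sd),z)
        except Exception as e: print(e)
    print('tray'); desc(c,quad((im[:,:,2].astype(int)-im[:,:,1]>45),S[n][2]),.014)
    print('stand')
    b=(im.min(2)>150 if n=='scene' else im.min(2)>150)
    b=b|((g<100)&(cv2.dilate(((lambda l:l==l[S[n][0][1],S[n][0][0]])(cv2.connectedComponents((g<100).astype(np.uint8))[1])).astype(np.uint8),np.ones((5,5)))>0))
    try: desc(c,quad(cv2.morphologyEx(b.astype(np.uint8),cv2.MORPH_CLOSE,np.ones((5,5))),S[n][3]),.08)
    except Exception as e: print(e)
a=cv2.imread('pics/scene0.png')[260:380,240:420]; b=cv2.imread('pics/side0.png')[140:230,320:420]
b=cv2.resize(b,None,fx=4,fy=4,interpolation=3);a=cv2.resize(a,(540,360),interpolation=3)[:, :400]
cv2.imwrite('pics/crop.png',np.hstack([a,b]))
E
```

```text
scene [[92, 91, 88], [87, 89, 86], [65, 93, 156], [224, 236, 233]]
car
 px [[390.7, 296.5], [360.9, 357.6], [300.2, 330.0], [332.8, 278.4]]
 W [[0.502, -0.2678], [0.3839, -0.2842], [0.371, -0.195], [0.4805, -0.1787]] ctr [ 0.4343 -0.2314] len [0.1192 0.0901 0.1107 0.0917] ang [-172.1   98.3    8.4  -76.5]
other
OpenCV(4.12.0) /io/opencv/modules/imgproc/src/linefit.cpp:50: error: (-215:Assertion failed) count > 0 in function 'fitLine2D_wods'

tray
 px [[108.1, 233.2], [148.4, 203.0], [244.6, 240.9], [209.0, 278.8]]
 W [[0.3712, 0.2853], [0.486, 0.3011], [0.5211, 0.0484], [0.4064, 0.0321]] ctr [0.4462 0.1667] len [0.1159 0.2552 0.1158 0.2557] ang [   7.8  -82.1 -171.9   97.9]
stand
 px [[163.4, 152.4], [412.4, 319.4], [378.2, 385.6], [417.8, 406.8]]
 W [[0.5833, 0.3482], [0.4889, -0.31], [0.3671, -0.3196], [0.3715, -0.3709]] ctr [ 0.4527 -0.1631] len [0.665  0.1222 0.0515 0.7497] ang [ -98.2 -175.5  -85.1   73.6]
side [[99, 96, 97], [95, 94, 93], [69, 98, 179], [246, 251, 251]]
car
 px [[357.4, 158.6], [395.4, 164.2], [392.6, 183.9], [350.5, 177.7]]
 W [[0.4861, -0.2591], [0.3921, -0.271], [0.3804, -0.1868], [0.4781, -0.173]] ctr [ 0.4342 -0.2225] len [0.0948 0.085  0.0987 0.0864] ang [-172.8   97.9    8.   -84.7]
other
OpenCV(4.12.0) /io/opencv/modules/imgproc/src/linefit.cpp:50: error: (-215:Assertion failed) count > 0 in function 'fitLine2D_wods'

tray
 px [[296.1, 256.3], [349.6, 266.8], [324.6, 380.2], [257.8, 362.4]]
 W [[0.5258, 0.0509], [0.4105, 0.0348], [0.3755, 0.2904], [0.491, 0.306]] ctr [0.4507 0.1705] len [0.1165 0.258  0.1166 0.2574] ang [-172.1   97.8    7.7  -82.2]
stand
 px [[317.6, 80.3], [510.5, 173.7], [-521.6, 22.3], [345.9, 199.3]]
 W [[0.7565, -0.7008], [0.1281, -0.3485], [5.2329, 0.2435], [0.4659, -0.0995]] ctr [ 1.6459 -0.2263] len [0.7205 5.139  4.7793 0.6679] ang [ 150.7    6.6 -175.9  -64.2]
```

View pics/crop.png

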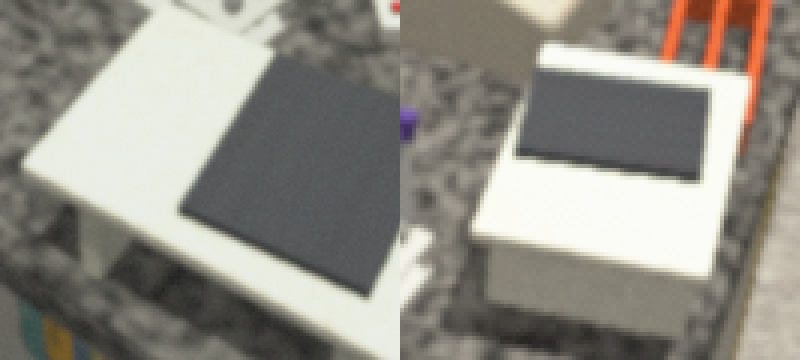

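The crop shows one plain dark plate on the stand, scene (347,315) and side (375,170), measuring about 115 x 92 mm. That is the carrier. Next I'll find the stand corners and a few obstacles, and work out the first move.

```bash
cat >> h.py <<'E'
def rows(pos,Rm,frm=None):
    """target world pose -> dp, delta_rot from present (or given) pose"""
    s=arm.state(); p0,R0=(s['ee_pos'],R.from_rotvec(s['tcp_rot'])) if frm is None else frm
    return ((R0.inv().apply(np.array(pos)-p0))/.5).round(4).tolist(), ((R0.inv()*Rm).as_rotvec()/np.pi).round(4).tolist()
def toolR(z,y):
    z=np.array(z,float);z/=np.linalg.norm(z);y=np.array(y,float);y-=z*(y@z);y/=np.linalg.norm(y)
    return R.from_matrix(np.c_[np.cross(y,z),y,z])
E
python3 - <<'E'
from m import *
import pickle
a=pickle.load(open('scene0.pkl','rb')); b=pickle.load(open('side0.pkl','rb'))
print('stand scene',ray(a,[(247.5,315),(292,262),(412.4,319.4),(378,376)],.08)[:,:2].round(3).tolist())
print('stand side',ray(b,[(356,151),(338,199.5),(398,209),(407.5,159)],.08)[:,:2].round(3).tolist())
print('rack base',ray(a,[(232,213),(334,268),(318,272)],.0)[:,:2].round(3).tolist(),'cup,vial,timer',ray(a,[(205,183),(230,200),(382,265)],0)[:,:2].round(3).tolist())
print('caps',ray(a,[(238,178),(328,220),(312,230)],.1)[:,:2].round(3).tolist())
# edge check of the stand along lines in scene
im=a['pixels']; g=im.min(2)
for n,c in(('scene',a),('side',b)):
  m=cv2.inRange(c['pixels'],(205,205,205),(255,255,255))
  k,l,st,ce=cv2.connectedComponentsWithStats(m)
  i=l[(300,290)] if n=='scene' else l[190,352]
  print(n,st[i]); 
  mm=(l==i).astype(np.uint8); h=cv2.convexHull(max(cv2.findContours(mm,0,2)[0],key=cv2.contourArea)); q=cv2.approxPolyDP(h,5,True)[:,0]
  print(q.tolist(),ray(c,q,.08)[:,:2].round(3).tolist())
E
```

```text
stand scene [[0.35, -0.115], [0.477, -0.101], [0.489, -0.31], [0.379, -0.313]]
stand side [[0.502, -0.305], [0.482, -0.092], [0.35, -0.111], [0.37, -0.319]]
rack base [[0.584, 0.142], [0.577, -0.126], [0.55, -0.108]] cup,vial,timer [[0.63, 0.273], [0.616, 0.178], [0.639, -0.194]]
caps [[0.587, 0.118], [0.585, -0.101], [0.545, -0.094]]
scene [ 234  209  180  175 6664]
[[234, 210], [248, 209], [334, 256], [413, 315], [378, 383], [249, 314]] [[0.523, 0.071], [0.541, 0.052], [0.531, -0.149], [0.497, -0.307], [0.37, -0.318], [0.353, -0.115]]
side [ 338  151   69   58 1659]
[[356, 151], [406, 160], [396, 208], [338, 196]] [[0.502, -0.305], [0.373, -0.313], [0.355, -0.113], [0.486, -0.104]]
```

```bash
python3 - <<'E'
from h import *
y=np.radians(8); Rt=toolR((0,0,-1),(np.cos(y),np.sin(y),0))
print(rows((.38,.12,.26),toolR((0,0,-1),(np.cos(.6),np.sin(.6),0))))
E
```

```text
([-0.6015, -0.7761, -0.0636], [-0.0006, 0.0001, 0.1786])
```

```bash
python3 -m crank '[{"dp":[-0.3,-0.39,-0.06],"delta_rot":[0,0,0.09],"hand":0.3},{"dp":[-0.6,-0.78,-0.06],"delta_rot":[0,0,0.18],"hand":0.3},{"dp":[-0.6,-0.78,-0.06],"delta_rot":[0,0,0.18],"hand":0.3},{"dp":[-0.6,-0.78,-0.06],"delta_rot":[0,0,0.18],"hand":0.3},{"dp":[-0.6,-0.78,-0.06],"delta_rot":[0,0,0.18],"hand":0.3},{"dp":[-0.6,-0.78,-0.06],"delta_rot":[0,0,0.18],"hand":0.3},{"dp":[-0.6,-0.78,-0.06],"delta_rot":[0,0,0.18],"hand":0.3},{"dp":[-0.6,-0.78,-0.06],"delta_rot":[0,0,0.18],"hand":0.3},{"dp":[-0.6,-0.78,-0.06],"delta_rot":[0,0,0.18],"hand":0.3},{"dp":[-0.6,-0.78,-0.06],"delta_rot":[0,0,0.18],"hand":0.3}]'
python3 - <<'E'
from h import *
y=np.radians(8); Rt=toolR((0,0,-1),(np.cos(y),np.sin(y),0))
s=arm.state(); print(s['t'],s['ee_pos'],s['joint_positions'].round(3),s['gripper_width']);print(rows((.444,-.30,.14),Rt))
E
```

```text
t: 1.35
ee_pos: [0.3785, 0.1191, 0.2583]
tcp_rot: [-1.473, -2.774, -0.0]
wrist_force: [-0.3, 0.7, 0.4]
gripper_width: 0.653
gripper_force: 0.0
1.35 [0.37854674 0.11909757 0.25830995] [ 1.690e-01 -4.960e-01  2.136e+00  1.000e-03  1.502e+00 -4.260e-01] 0.6532832377716861
([-0.7678, -0.3612, 0.2362], [-0.0001, -0.0002, 0.1449])
```

```bash
python3 -m crank '[{"dp":[-0.4,-0.19,0],"delta_rot":[0,0,0.07],"hand":0.3},{"dp":[-0.77,-0.36,0],"delta_rot":[0,0,0.145],"hand":0.3},{"dp":[-0.77,-0.36,0.02],"delta_rot":[0,0,0.145],"hand":0.3},{"dp":[-0.77,-0.36,0.04],"delta_rot":[0,0,0.145],"hand":0.3},{"dp":[-0.77,-0.36,0.06],"delta_rot":[0,0,0.145],"hand":0.3},{"dp":[-0.77,-0.36,0.1],"delta_rot":[0,0,0.145],"hand":0.3},{"dp":[-0.77,-0.36,0.236],"delta_rot":[0,0,0.145],"hand":0.3},{"dp":[-0.77,-0.36,0.236],"delta_rot":[0,0,0.145],"hand":0.3},{"dp":[-0.77,-0.36,0.236],"delta_rot":[0,0,0.145],"hand":0.3},{"dp":[-0.77,-0.36,0.236],"delta_rot":[0,0,0.145],"hand":0.3}]'
python3 - <<'E'
from h import *
y=np.radians(8); Rt=toolR((0,0,-1),(np.cos(y),np.sin(y),0))
s=arm.state(); print(s['t'],s['ee_pos'],s['joint_positions'].round(3),s['gripper_width']);print(rows((.444,-.30,.0975),Rt))
a=cam('scene');b=cam('side')
cv2.imwrite('pics/p1.png',np.hstack([cv2.resize(a['pixels'][200:420,220:480],(400,338)),cv2.resize(b['pixels'][60:260,280:480],(400,400))[:338]]))
E
```

```text
t: 2.6
ee_pos: [0.447, -0.2995, 0.1416]
tcp_rot: [2.057, 2.373, 0.001]
wrist_force: [-0.2, -0.2, -1.2]
gripper_width: 0.652
gripper_force: 0.0
2.6 [ 0.44697728 -0.29950041  0.14160084] [-0.69  -0.053  1.983  0.     1.211 -0.833] 0.6516103508370252
([-0.0001, -0.0061, 0.0882], [0.0002, 0.0001, 0.0009])
```

View pics/p1.png

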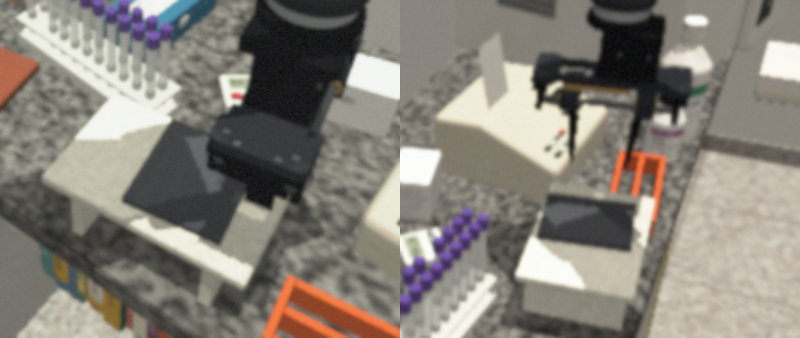

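```bash
python3 -m crank '[{"dp":[0,-0.006,0.04],"delta_rot":[0,0,0],"hand":0.3},{"dp":[0,-0.006,0.07],"delta_rot":[0,0,0],"hand":0.3},{"dp":[0,-0.006,0.08],"delta_rot":[0,0,0],"hand":0.3},{"dp":[0,-0.006,0.088],"delta_rot":[0,0,0],"hand":0.3},{"dp":[0,-0.006,0.088],"delta_rot":[0,0,0],"hand":0.3},{"dp":[0,-0.006,0.088],"delta_rot":[0,0,0],"hand":0.3}]'
python3 -m crank '[{"dp":[0.015,0,0],"delta_rot":[0,0,0],"hand":0.3},{"dp":[0.03,0,0],"delta_rot":[0,0,0],"hand":0.3},{"dp":[0.045,0,0],"delta_rot":[0,0,0],"hand":0.3},{"dp":[0.06,0,0],"delta_rot":[0,0,0],"hand":0.3},{"dp":[0.075,0,0],"delta_rot":[0,0,0],"hand":0.3},{"dp":[0.09,0,0],"delta_rot":[0,0,0],"hand":0.3},{"dp":[0.105,0,0],"delta_rot":[0,0,0],"hand":0.3},{"dp":[0.12,0,0],"delta_rot":[0,0,0],"hand":0.3},{"dp":[0.13,0,0],"delta_rot":[0,0,0],"hand":0.3},{"dp":[0.13,0,0],"delta_rot":[0,0,0],"hand":0.3}]'
```

```text
t: 3.45
ee_pos: [0.443, -0.3015, 0.0971]
tcp_rot: [2.06, 2.371, 0.0]
wrist_force: [-0.1, -0.4, -0.1]
gripper_width: 0.65
gripper_force: 0.0
t: 4.7
ee_pos: [0.4333, -0.2359, 0.0962]
tcp_rot: [-2.059, -2.37, -0.001]
wrist_force: [0.3, 0.6, 0.2]
gripper_width: 0.654
gripper_force: 0.0
```

```bash
python3 -m crank '[{"dp":[0.015,0,0],"delta_rot":[0,0,0],"hand":0.3},{"dp":[0.03,0,0],"delta_rot":[0,0,0],"hand":0.3},{"dp":[0.045,0,0],"delta_rot":[0,0,0],"hand":0.3},{"dp":[0.06,0,0],"delta_rot":[0,0,0],"hand":0.3},{"dp":[0.075,0,0],"delta_rot":[0,0,0],"hand":0.3},{"dp":[0.085,0,0],"delta_rot":[0,0,0],"hand":0.3},{"dp":[0.09,0,0],"delta_rot":[0,0,0],"hand":0.3},{"dp":[0.09,0,0],"delta_rot":[0,0,0],"hand":0.3}]'
python3 - <<'E'
from h import *
a=cam('scene');b=cam('side')
A=cv2.resize(a['pixels'][210:400,220:430],(420,380));B=cv2.resize(b['pixels'][130:250,310:430],(380,380))
cv2.imwrite('pics/p2.png',np.hstack([A,B]))
import pickle; pickle.dump((a,b),open('p2.pkl','wb'))
E
```

```text
t: 5.7
ee_pos: [0.4274, -0.192, 0.0967]
tcp_rot: [-2.06, -2.371, -0.0]
wrist_force: [-0.3, 0.5, -0.1]
gripper_width: 0.649
gripper_force: 0.0
```

View pics/p2.png

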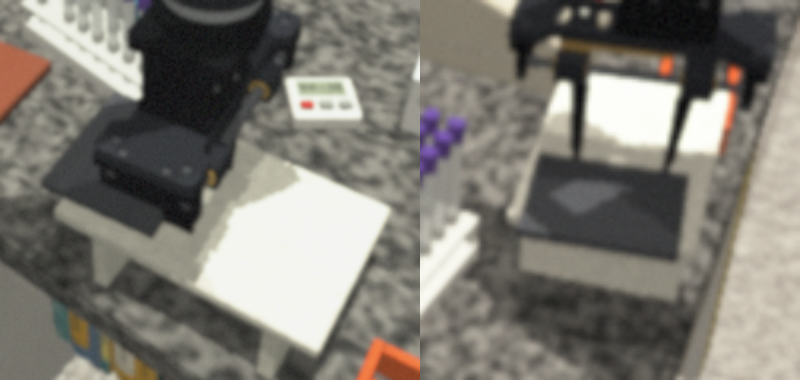

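```bash
python3 - <<'E'
from m import *
import pickle
a,b=pickle.load(open('p2.pkl','rb'))
print(ray(a,[(242.5,302),(274,262.5),(300,325)],.088)[:,:2].round(4).tolist())
print('side lower edge',ray(b,[(340,203),(392,211.5)],.08)[:,:2].round(4).tolist(),'top far',ray(b,[(345,181),(393,186)],.088)[:,:2].round(4).tolist())
# edge profile down columns in side: dark band
g=b['pixels'].max(2).astype(int)
for u in (350,365,380): print(u,g[176:222,u].tolist())
E
```

```text
[[0.3595, -0.0973], [0.4523, -0.0832], [0.3776, -0.1898]]
side lower edge [[0.4742, -0.0814], [0.3606, -0.0973]] top far [[0.4862, -0.155], [0.3777, -0.179]]
350 [155, 142, 109, 74, 49, 48, 50, 52, 52, 54, 59, 65, 65, 67, 66, 71, 69, 65, 66, 63, 66, 65, 65, 66, 66, 66, 74, 74, 65, 74, 107, 134, 143, 146, 145, 144, 144, 143, 146, 143, 130, 101, 81, 78, 80, 74]
365 [154, 157, 155, 146, 115, 77, 55, 52, 50, 51, 58, 84, 98, 104, 106, 104, 105, 102, 94, 82, 71, 64, 65, 63, 67, 63, 65, 64, 63, 63, 53, 58, 87, 124, 138, 144, 146, 147, 143, 142, 143, 145, 140, 125, 98, 70]
380 [197, 174, 160, 156, 158, 151, 128, 95, 62, 51, 53, 51, 48, 50, 51, 51, 53, 52, 48, 52, 56, 60, 67, 66, 60, 62, 62, 67, 65, 63, 63, 63, 61, 56, 74, 106, 130, 140, 141, 141, 142, 140, 140, 139, 144, 144]
```

```bash
python3 -m crank '[{"dp":[0.012,0,0],"delta_rot":[0,0,0],"hand":0.3},{"dp":[0.022,0,0],"delta_rot":[0,0,0],"hand":0.3},{"dp":[0.03,0,0],"delta_rot":[0,0,0],"hand":0.3},{"dp":[0.036,0,0],"delta_rot":[0,0,0],"hand":0.3},{"dp":[0.04,0,0],"delta_rot":[0,0,0],"hand":0.3},{"dp":[0.04,0,0],"delta_rot":[0,0,0],"hand":0.3}]'
python3 -m crank '[{"dp":[-0.03,0,0],"delta_rot":[0,0,0],"hand":0.3},{"dp":[-0.03,0,-0.08],"delta_rot":[0,0,0],"hand":0.3},{"dp":[-0.03,0,-0.2],"delta_rot":[0,0,0],"hand":0.3},{"dp":[-0.03,0,-0.3],"delta_rot":[0,0,0],"hand":0.3},{"dp":[-0.03,0,-0.4],"delta_rot":[0,0,0],"hand":-0.4},{"dp":[-0.03,0,-0.4],"delta_rot":[0,0,0],"hand":-0.4},{"dp":[-0.03,0,-0.4],"delta_rot":[0,0,0],"hand":-0.4}]'
python3 - <<'E'
from h import *
s=arm.state(); print(s['joint_positions'].round(4).tolist(),s['ee_pos'])
D=[([1.0784,.1245,1.6517,0,1.3675,-.0826],[.2587,.5956,.2274]),([.169,-.496,2.136,.001,1.502,-.426],[.3785,.1191,.2583]),([-.69,-.053,1.983,0,1.211,-.833],[.447,-.2995,.1416]),(s['joint_positions'],s['ee_pos'])]
from scipy.optimize import least_squares
# r = a0 + L1 sin(q2)+ L2 sin(q2+q3+b), z = h + L1cos+L2cos - d
def f(x):
    o=[]
    for q,p in D:
        r=np.sqrt(p[0]**2+p[1]**2-.054**2)
        A=q[1]+q[2]+x[3]
        o+= [x[0]+x[1]*np.sin(q[1])+x[2]*np.sin(A)-r, x[4]+x[1]*np.cos(q[1])+x[2]*np.cos(A)-p[2]]
    return np.array(o)
r=least_squares(f,[0,.4,.4,0,0]); print(r.x.round(4),r.fun.round(4))
E
```

```text
t: 6.55
ee_pos: [0.4246, -0.1722, 0.0967]
tcp_rot: [-2.06, -2.371, -0.001]
wrist_force: [0.5, -0.7, 0.4]
gripper_width: 0.652
gripper_force: 0.2
t: 7.42
ee_pos: [0.4264, -0.1877, 0.2957]
tcp_rot: [-2.06, -2.37, 0.0]
wrist_force: [0.6, -0.4, -0.0]
gripper_width: 0.389
gripper_force: 0.0
[-0.5299, -0.3298, 1.9576, 0.0, 1.5151, -0.6693] [ 0.42643149 -0.18767103  0.29574371]
[-0.      0.451   0.6132  0.0634 -0.0572] [ 0.     -0.      0.0001  0.     -0.      0.     -0.0001 -0.    ]
```

```bash
cat >> h.py <<'E'
def ik(p,Rt,d=.25,off=.054,s4=1):
    """rough IK for margins"""
    from scipy.optimize import least_squares
    def fk(q):
        Rm=R.from_euler('z',q[0])*R.from_euler('y',q[1]+q[2])*R.from_euler('z',s4*q[3])*R.from_euler('y',q[4])*R.from_euler('z',q[5]+np.pi/2)
        A=q[1]+q[2]+.0634; w=np.array([.451*np.sin(q[1])+.6132*np.sin(A),off,d-.0572+.451*np.cos(q[1])+.6132*np.cos(A)])
        return R.from_euler('z',q[0]).apply(w)+Rm.apply([0,0,d]),Rm
    lo=np.array([-2.61,-1.02,.03,-1.35,.32,-2.91]);hi=np.array([2.61,2.33,2.71,4.49,2.68,2.91]);best=None
    for q4 in (-1,0,1.5,2.5,3.5):
      for q6 in (-2,0,2):
        r=least_squares(lambda q:np.r_[(fk(q)[0]-p)*5,(Rt.inv()*fk(q)[1]).as_rotvec()],np.clip([.2,-.3,1.95,q4,1.5,q6],lo,hi),bounds=(lo,hi))
        if r.cost<1e-6: print('   q',r.x.round(2))
        best=r if best is None or r.cost<best.cost else best
    if best.cost>1e-6: print('   none, cost',best.cost)
def tl(a,yaw,ysgn):
    """tool pointing to -y' of a frame turned by yaw (deg), a deg below level; closing axis up/down"""
    a,w=np.radians(a),np.radians(yaw); z=[np.cos(a)*np.sin(w),-np.cos(a)*np.cos(w),-np.sin(a)]
    return toolR(z,(0,0,ysgn) if a<1.5 else (0,-ysgn,0))
E
python3 - <<'E'
from h import *
for d in (.2,.3):
  for sg in (1,-1):
    print('d',d,'y sign',sg)
    print(' pre');ik((.41,-.05,.1),tl(25,7,sg),d)
    print(' place45');ik((.44,.21,.07),tl(45,8,sg),d)
    print(' place60');ik((.44,.21,.03),tl(60,8,sg),d)
R0=R.from_rotvec(arm.state()['tcp_rot'])
for sg in (1,-1): print(sg,rows((.40,.06,.30),tl(25,7,sg)), rows((.40,.06,.30),tl(60,7,sg)))
E
```

```text
d 0.2 y sign 1
 pre
   q [ 0.19 -0.12  2.35 -1.18  1.36  2.2 ]
   q [ 0.19 -0.12  2.35 -1.18  1.36  2.2 ]
   q [ 0.19 -0.12  2.35 -1.18  1.36  2.2 ]
   q [ 0.19 -0.12  2.35 -1.18  1.36  2.2 ]
   q [ 0.19 -0.12  2.35 -1.18  1.36  2.2 ]
   q [ 0.19 -0.12  2.35 -1.18  1.36  2.2 ]
 place45
   q [ 0.6   0.14  2.03 -0.7   1.43  2.3 ]
   q [ 0.6   0.14  2.03 -0.7   1.43  2.3 ]
   q [ 0.6   0.14  2.03 -0.7   1.43  2.3 ]
   q [ 0.6   0.14  2.03 -0.7   1.43  2.3 ]
   q [ 0.6   0.14  2.03 -0.7   1.43  2.3 ]
   q [ 0.6   0.14  2.03 -0.7   1.43  2.3 ]
 place60
   q [ 0.52  0.11  2.08 -0.52  1.21  2.21]
   q [ 0.52  0.11  2.08 -0.52  1.21  2.21]
   q [ 0.52  0.11  2.08 -0.52  1.21  2.21]
   q [ 0.52  0.11  2.08 -0.52  1.21  2.21]
   q [ 0.52  0.11  2.08 -0.52  1.21  2.21]
   q [ 0.52  0.11  2.08 -0.52  1.21  2.21]
   q [ 0.52  0.11  2.08 -0.52  1.21  2.21]
   q [ 0.52  0.11  2.08 -0.52  1.21  2.21]
d 0.2 y sign -1
 pre
   q [ 0.19 -0.12  2.35 -1.18  1.36 -0.94]
   q [ 0.19 -0.12  2.35 -1.18  1.36 -0.94]
   q [ 0.19 -0.12  2.35 -1.18  1.36 -0.94]
   q [ 0.19 -0.12  2.35 -1.18  1.36 -0.94]
   q [ 0.
[... 2021 characters left out ...]
7   0.26  1.95 -0.65  1.45 -0.75]
   q [ 0.7   0.26  1.95 -0.65  1.45 -0.75]
   q [ 0.7   0.26  1.95 -0.65  1.45 -0.75]
 place60
   q [ 0.61  0.18  2.03 -0.49  1.23 -0.86]
   q [ 0.61  0.18  2.03 -0.49  1.23 -0.86]
   q [ 0.61  0.18  2.03 -0.49  1.23 -0.86]
   q [ 0.61  0.18  2.03 -0.49  1.23 -0.86]
   q [ 0.61  0.18  2.03 -0.49  1.23 -0.86]
   q [ 0.61  0.18  2.03 -0.49  1.23 -0.86]
   q [ 0.61  0.18  2.03 -0.49  1.23 -0.86]
   q [ 0.61  0.18  2.03 -0.49  1.23 -0.86]
1 ([0.4979, 0.0165, -0.0081], [-0.2794, -0.2838, 0.4456]) ([0.4979, 0.0165, -0.0081], [-0.1303, -0.132, 0.4929])
-1 ([0.4979, 0.0165, -0.0081], [0.2825, -0.2782, -0.4357]) ([0.4979, 0.0165, -0.0081], [0.1314, -0.1297, -0.4821])
```

```bash
python3 -m crank '[{"dp":[0.1,0.01,-0.05],"delta_rot":[0.028,-0.028,-0.044],"hand":-0.4},{"dp":[0.2,0.01,-0.05],"delta_rot":[0.056,-0.056,-0.088],"hand":-0.4},{"dp":[0.3,0.01,-0.05],"delta_rot":[0.085,-0.084,-0.13],"hand":-0.4},{"dp":[0.4,0.01,-0.05],"delta_rot":[0.113,-0.111,-0.174],"hand":-0.4},{"dp":[0.5,0.016,-0.05],"delta_rot":[0.141,-0.139,-0.218],"hand":-0.4},{"dp":[0.5,0.016,-0.05],"delta_rot":[0.17,-0.167,-0.261],"hand":-0.4},{"dp":[0.5,0.016,-0.05],"delta_rot":[0.198,-0.195,-0.305],"hand":-0.4},{"dp":[0.5,0.016,-0.05],"delta_rot":[0.226,-0.223,-0.349],"hand":-0.4},{"dp":[0.5,0.016,-0.05],"delta_rot":[0.254,-0.25,-0.392],"hand":-0.4},{"dp":[0.5,0.016,-0.05],"delta_rot":[0.2825,-0.278,-0.436],"hand":-0.4}]'
python3 - <<'E'
from h import *
s=arm.state(); print(s['joint_positions'].round(3)); print(rows((.40,.06,.32),tl(25,7,-1)),R.from_rotvec(s['tcp_rot']).as_matrix().round(3))
import pickle
a=cam('scene');b=cam('side');pickle.dump((a,b),open('p3.pkl','wb'))
A=cv2.resize(a['pixels'][230:370,200:400],(400,280));B=cv2.resize(b['pixels'][130:250,310:430],(280,280))
cv2.imwrite('pics/p3.png',np.hstack([A,B]))
E
```

```text
t: 8.68
ee_pos: [0.3993, 0.0611, 0.3193]
tcp_rot: [-0.172, 2.588, -1.659]
wrist_force: [-0.6, -1.0, -0.3]
gripper_width: 0.3
gripper_force: 0.0
[ 0.592 -0.201  2.088 -0.997  1.833 -1.081]
([-0.0011, -0.0022, 0.0015], [-0.0016, 0.0006, 0.003]) [[-0.992 -0.06   0.113]
 [-0.127  0.414 -0.901]
 [ 0.008 -0.908 -0.418]]
```

View pics/p3.png

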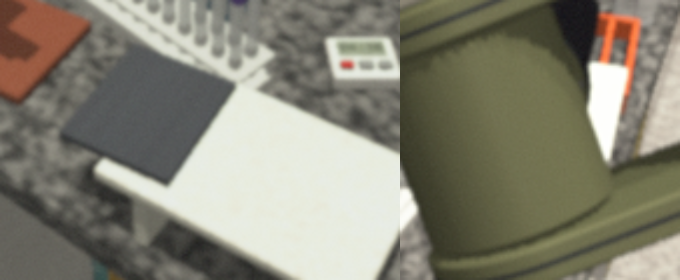

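```bash
python3 - <<'E'
from m import *
import pickle
a,b=pickle.load(open('p3.pkl','rb'))
c=a; im=c['pixels']; hsv=cv2.cvtColor(im,cv2.COLOR_BGR2HSV); seed=(275,290)
print(im[seed[1],seed[0]])
q=np.array([(231,296),(266.5,253.5),(317.5,272.5),(284,321)],float)
print('manual'); desc(c,q,.088)
print(ray(c,[(248,313),(240,304)],.08)[:,:2])
g=cv2.GaussianBlur(im,(5,5),0).astype(int); m=(abs(g-g[seed[1],seed[0]]).max(2)<22)
try: desc(c,quad(m,seed),.088)
except Exception as e: print(e)
E
```

```text
[88 88 85]
manual
 px [[231.0, 296.0], [266.5, 253.5], [317.5, 272.5], [284.0, 321.0]]
 W [[0.3576, -0.0757], [0.4612, -0.06], [0.4766, -0.1524], [0.3694, -0.1676]] ctr [ 0.4162 -0.1139] len [0.1048 0.0937 0.1083 0.0926] ang [   8.7  -80.6 -171.9   97.3]
[[ 0.3536244  -0.1127086 ]
 [ 0.35904788 -0.09195759]]
 px [[245.2, 247.3], [316.9, 271.5], [283.8, 320.0], [230.7, 301.7]]
 W [[0.4512, -0.0214], [0.4778, -0.1504], [0.3707, -0.1663], [0.3494, -0.0829]] ctr [ 0.4123 -0.1053] len [0.1317 0.1083 0.0861 0.1189] ang [ -78.4 -171.5  104.3   31.1]
```

```bash
python3 - <<'E'
from h import *
f=(np.array([.400,.060,.320]),R.from_rotvec(arm.state()['tcp_rot']))
print(rows((.4025,-.0148,.087),tl(25,8,-1)))
f=(np.zeros(3),tl(25,8,-1)); print('to grip',rows((.0083,-.0594,0),tl(25,8,-1),f),'up 10mm',rows((0,0,.01),tl(25,8,-1),f))
E
```

```text
([0.0059, 0.3548, 0.3309], [-0.0011, -0.0052, 0.0004])
to grip ([0.0001, -0.0507, 0.1087], [0.0, 0.0, 0.0]) up 10mm ([-0.0, -0.0181, -0.0085], [0.0, 0.0, 0.0])
```

```bash
python3 -m crank '[{"dp":[0.001,0.08,0.07],"delta_rot":[-0.001,-0.005,0],"hand":-0.4},{"dp":[0.002,0.16,0.14],"delta_rot":[-0.001,-0.005,0],"hand":-0.4},{"dp":[0.004,0.24,0.22],"delta_rot":[-0.001,-0.005,0],"hand":-0.4},{"dp":[0.005,0.31,0.29],"delta_rot":[-0.001,-0.005,0],"hand":-0.4},{"dp":[0.006,0.355,0.331],"delta_rot":[-0.001,-0.005,0],"hand":-0.4},{"dp":[0.006,0.355,0.331],"delta_rot":[-0.001,-0.005,0],"hand":-0.4},{"dp":[0.006,0.355,0.331],"delta_rot":[-0.001,-0.005,0],"hand":-0.4}]'
python3 - <<'E'
from h import *
s=arm.state();print(s['joint_positions'].round(3));print(rows((.4025,-.0148,.087),tl(25,8,-1)));print('final',rows((.4108,-.0742,.087),tl(25,8,-1)))
E
```

```text
t: 9.65
ee_pos: [0.4068, -0.0133, 0.0917]
tcp_rot: [-0.168, 2.581, -1.638]
wrist_force: [-0.0, -0.9, 0.2]
gripper_width: 0.302
gripper_force: 0.0
[ 0.444  0.076  2.282 -1.053  1.46  -0.735]
([0.009, 0.0077, 0.0056], [0.001, 0.0001, -0.0031])
final ([0.0086, -0.0433, 0.1141], [0.001, 0.0001, -0.0031])
```

```bash
python3 -m crank '[{"dp":[0,0,0],"delta_rot":[0,0,0],"hand":-0.4},{"dp":[0,0,0],"delta_rot":[0,0,0],"hand":-0.4}]'
python3 - <<'E'
from h import *
print('final',rows((.4108,-.0742,.087),tl(25,8,-1)))
E
```

```text
t: 9.9
ee_pos: [0.4068, -0.0129, 0.0919]
tcp_rot: [-0.17, 2.58, -1.636]
wrist_force: [-0.0, -0.2, -0.3]
gripper_width: 0.301
gripper_force: 0.0
final ([0.0091, -0.0434, 0.115], [0.0012, 0.0007, -0.0031])
```

```bash
python3 -m crank '[{"dp":[0.009,0.006,0.006],"delta_rot":[0,0,0],"hand":-0.4},{"dp":[0.009,-0.004,0.03],"delta_rot":[0,0,0],"hand":-0.4},{"dp":[0.009,-0.014,0.055],"delta_rot":[0,0,0],"hand":-0.4},{"dp":[0.009,-0.014,0.055],"delta_rot":[0,0,0],"hand":-0.4},{"dp":[0.009,-0.014,0.055],"delta_rot":[0,0,0],"hand":-0.4}]'
python3 - <<'E'
from h import *
print('final',rows((.4108,-.0742,.087),tl(25,8,-1)))
E
```

```text
t: 10.52
ee_pos: [0.4055, -0.042, 0.0855]
tcp_rot: [-0.171, 2.581, -1.638]
wrist_force: [0.3, 0.2, -0.9]
gripper_width: 0.3
gripper_force: 0.0
final ([-0.0018, -0.0305, 0.0578], [0.0009, 0.0001, -0.0025])
```

```bash
python3 -m crank '[{"dp":[0,-0.009,0.016],"delta_rot":[0,0,0],"hand":-0.4},{"dp":[0,-0.018,0.032],"delta_rot":[0,0,0],"hand":-0.4},{"dp":[-0.001,-0.026,0.048],"delta_rot":[0,0,0],"hand":-0.4},{"dp":[-0.002,-0.0305,0.058],"delta_rot":[0,0,0],"hand":-0.4},{"dp":[-0.002,-0.0305,0.058],"delta_rot":[0,0,0],"hand":-0.4},{"dp":[-0.002,-0.0305,0.058],"delta_rot":[0,0,0],"hand":-0.4}]'
python3 - <<'E'
from h import *
print('final',rows((.4108,-.0742,.087),tl(25,8,-1)))
a=cam('scene');w=cam('wrist')
A=cv2.resize(a['pixels'][230:350,200:360],(400,300));B=cv2.resize(w['pixels'],(400,300))
cv2.imwrite('pics/p4.png',np.hstack([A,B]))
E
```

```text
t: 11.28
ee_pos: [0.411, -0.074, 0.087]
tcp_rot: [-0.172, 2.581, -1.638]
wrist_force: [0.6, 0.1, -0.4]
gripper_width: 0.299
gripper_force: 0.0
final ([0.0004, -0.0002, 0.0004], [0.0009, 0.0003, -0.0024])
```

View pics/p4.png

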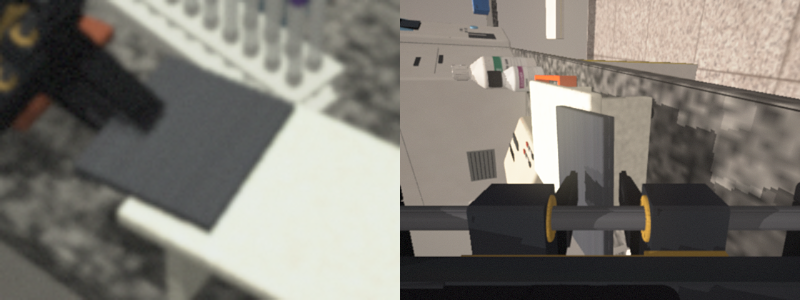

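```bash
python3 -m crank '[{"dp":[0,-0.01,-0.005],"delta_rot":[0,0,0],"hand":-0.4},{"dp":[0,-0.02,-0.008],"delta_rot":[0,0,0],"hand":-0.4},{"dp":[0,-0.03,-0.012],"delta_rot":[0,0,0],"hand":-0.4},{"dp":[0,-0.04,-0.014],"delta_rot":[0,0,0],"hand":-0.4},{"dp":[0,-0.05,-0.016],"delta_rot":[0,0,0],"hand":-0.4},{"dp":[0,-0.06,-0.018],"delta_rot":[0,0,0],"hand":-0.4},{"dp":[0,-0.0685,-0.019],"delta_rot":[0,0,0],"hand":-0.4},{"dp":[0,-0.0685,-0.019],"delta_rot":[0,0,0],"hand":-0.4}]'
python3 - <<'E'
from h import *
a=cam('scene');w=cam('wrist')
A=cv2.resize(a['pixels'][230:350,200:360],(400,300));B=cv2.resize(w['pixels'],(400,300))
cv2.imwrite('pics/p5.png',np.hstack([A,B]))
E
```

```text
t: 12.38
ee_pos: [0.4116, -0.08, 0.1223]
tcp_rot: [-0.171, 2.581, -1.638]
wrist_force: [-0.1, 1.3, -0.6]
gripper_width: 0.299
gripper_force: 0.5
```

View pics/p5.png

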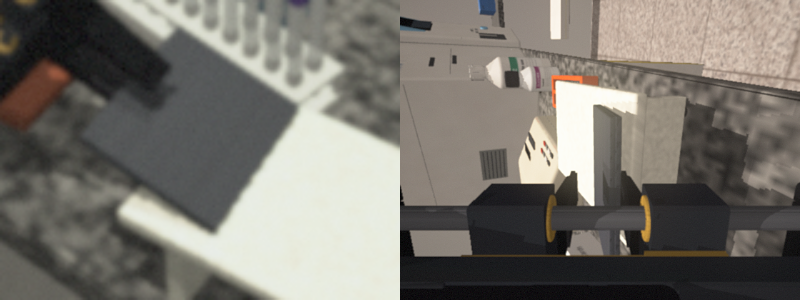

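```bash
python3 -m crank '[{"dp":[0,0,0],"delta_rot":[0,0,0],"hand":-0.6},{"dp":[0,0,0],"delta_rot":[0,0,0],"hand":-0.7},{"dp":[0,0,0],"delta_rot":[0,0,0],"hand":-0.8},{"dp":[0,0,0],"delta_rot":[0,0,0],"hand":-1},{"dp":[0,0,0],"delta_rot":[0,0,0],"hand":-1},{"dp":[0,0,0],"delta_rot":[0,0,0],"hand":-1},{"dp":[0,0,0],"delta_rot":[0,0,0],"hand":-1}]'
```

```text
t: 13.35
ee_pos: [0.4116, -0.08, 0.1222]
tcp_rot: [-0.172, 2.581, -1.639]
wrist_force: [0.2, -2.2, 0.3]
gripper_width: 0.083
gripper_force: 29.9
```

```bash
python3 -m crank '[{"dp":[0,-0.03,-0.014],"delta_rot":[0,0,0],"hand":-1},{"dp":[0,-0.08,-0.04],"delta_rot":[0,0,0],"hand":-1},{"dp":[0,-0.15,-0.08],"delta_rot":[0,0,0],"hand":-1},{"dp":[0,-0.21,-0.14],"delta_rot":[0,0,0],"hand":-1},{"dp":[0,-0.24,-0.22],"delta_rot":[0,0,0],"hand":-1},{"dp":[0,-0.23,-0.32],"delta_rot":[0,0,0],"hand":-1},{"dp":[0,-0.2,-0.42],"delta_rot":[0,0,0],"hand":-1},{"dp":[0,-0.19,-0.53],"delta_rot":[0,0,0],"hand":-1},{"dp":[0,-0.19,-0.53],"delta_rot":[0,0,0],"hand":-1}]'
python3 - <<'E'
from h import *
s=arm.state();print(s['joint_positions'].round(3))
for d in (.25,):
  for a,p in ((25,(.4,.12,.32)),(45,(.44,.21,.09)),(60,(.44,.21,.1))): ik(p,tl(a,8,1),d)
E
```

```text
t: 14.48
ee_pos: [0.3834, 0.1205, 0.3211]
tcp_rot: [-0.177, 2.58, -1.632]
wrist_force: [0.7, 0.8, -1.6]
gripper_width: 0.085
gripper_force: 30.0
[ 0.711 -0.146  2.033 -0.941  1.904 -1.006]
   q [ 0.64 -0.16  2.03 -0.98  1.87  2.07]
   q [ 0.64 -0.16  2.03 -0.98  1.87  2.07]
   q [ 0.64 -0.16  2.03 -0.98  1.87  2.07]
   q [ 0.64 -0.16  2.03 -0.98  1.87  2.07]
   q [ 0.64 -0.16  2.03 -0.98  1.87  2.07]
   q [ 0.64 -0.16  2.03 -0.98  1.87  2.07]
   q [ 0.65  0.17  1.99 -0.67  1.47  2.32]
   q [ 0.65  0.17  1.99 -0.67  1.47  2.32]
   q [ 0.65  0.17  1.99 -0.67  1.47  2.32]
   q [ 0.65  0.17  1.99 -0.67  1.47  2.32]
   q [ 0.65  0.17  1.99 -0.67  1.47  2.32]
   q [ 0.65  0.17  1.99 -0.67  1.47  2.32]
   q [ 0.57  0.04  2.03 -0.49  1.34  2.18]
   q [ 0.57  0.04  2.03 -0.49  1.34  2.18]
   q [ 0.57  0.04  2.03 -0.49  1.34  2.18]
   q [ 0.57  0.04  2.03 -0.49  1.34  2.18]
   q [ 0.57  0.04  2.03 -0.49  1.34  2.18]
   q [ 0.57  0.04  2.03 -0.49  1.34  2.18]
   q [ 0.57  0.04  2.03 -0.49  1.34  2.18]
   q [ 0.57  0.04  2.03 -0.49  1.34  2.18]
```

Roll +180° about tool z in two quarter turns, with q6 going from -1.0 to 2.1.

```bash
python3 -m crank '[{"dp":[0,0,0],"delta_rot":[0,0,0.055],"hand":-1},{"dp":[0,0,0],"delta_rot":[0,0,0.11],"hand":-1},{"dp":[0,0,0],"delta_rot":[0,0,0.165],"hand":-1},{"dp":[0,0,0],"delta_rot":[0,0,0.22],"hand":-1},{"dp":[0,0,0],"delta_rot":[0,0,0.275],"hand":-1},{"dp":[0,0,0],"delta_rot":[0,0,0.33],"hand":-1},{"dp":[0,0,0],"delta_rot":[0,0,0.385],"hand":-1},{"dp":[0,0,0],"delta_rot":[0,0,0.44],"hand":-1},{"dp":[0,0,0],"delta_rot":[0,0,0.5],"hand":-1},{"dp":[0,0,0],"delta_rot":[0,0,0.5],"hand":-1}]'
python3 -m crank '[{"dp":[0,0,0],"delta_rot":[0,0,0.055],"hand":-1},{"dp":[0,0,0],"delta_rot":[0,0,0.11],"hand":-1},{"dp":[0,0,0],"delta_rot":[0,0,0.165],"hand":-1},{"dp":[0,0,0],"delta_rot":[0,0,0.22],"hand":-1},{"dp":[0,0,0],"delta_rot":[0,0,0.275],"hand":-1},{"dp":[0,0,0],"delta_rot":[0,0,0.33],"hand":-1},{"dp":[0,0,0],"delta_rot":[0,0,0.385],"hand":-1},{"dp":[0,0,0],"delta_rot":[0,0,0.44],"hand":-1},{"dp":[0,0,0],"delta_rot":[0,0,0.5],"hand":-1},{"dp":[0,0,0],"delta_rot":[0,0,0.5],"hand":-1}]'
python3 - <<'E'
from h import *
s=arm.state();print(s['joint_positions'].round(3),R.from_rotvec(s['tcp_rot']).as_matrix().round(3))
a=cam('scene');w=cam('side')
import pickle;pickle.dump((a,w),open('p6.pkl','wb'))
A=cv2.resize(a['pixels'][100:330,60:360],(400,307));B=cv2.resize(w['pixels'],(400,307))
cv2.imwrite('pics/p6.png',np.hstack([A,B]))
E
```

```text
t: 15.72
ee_pos: [0.3825, 0.1167, 0.3195]
tcp_rot: [1.401, 1.605, -0.885]
wrist_force: [0.1, -0.4, -2.5]
gripper_width: 0.082
gripper_force: 30.0
t: 16.98
ee_pos: [0.3827, 0.1171, 0.3201]
tcp_rot: [2.007, 0.138, 0.091]
wrist_force: [-0.3, -0.2, -1.9]
gripper_width: 0.076
gripper_force: 30.0
[ 0.705 -0.148  2.038 -0.942  1.904  2.131] [[ 0.99   0.057  0.126]
 [ 0.138 -0.422 -0.896]
 [ 0.002  0.905 -0.425]]
```

View pics/p6.png

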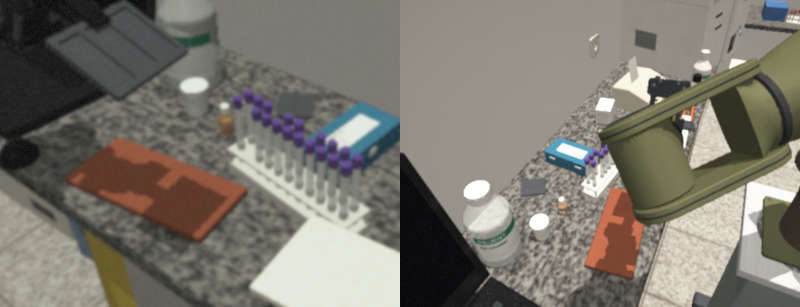

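```bash
python3 - <<'E'
from h import *
import pickle
a,b=pickle.load(open('p6.pkl','rb')); s=arm.state(); p=s['ee_pos'];Rm=R.from_rotvec(s['tcp_rot']).as_matrix()
im=a['pixels']; print(im[150,150],im[165,150],im[120,185])
def toplane(uv,off):
    d=np.c_[np.array(uv,float),np.ones(len(uv))]@np.linalg.inv(a['K']).T@a['R']; o=-a['R'].T@a['t']; n=Rm[:,1]; q=p+n*off
    return ((o+d*(((q-o)@n)/(d@n))[:,None])-p)@Rm
print(toplane([(200,134),(152,173),(95,137),(150,103)],.004).round(4))
# refine far edge: sample gradient along lines
g=cv2.cvtColor(im,6).astype(float)
for f in (.25,.5,.75):
    m=np.array([152,173])*(1-f)+np.array([200,134])*f; n=np.array([39,48])/np.hypot(39,48)
    print(m.round(1),[int(cv2.getRectSubPix(im,(1,1),tuple(map(float,m+n*k))).mean()) for k in range(-6,9)])
for m,n in (((124,156),(-.5,.86)),((180,122),(.4,-.9))):
    m=np.array(m);print(m,[int(cv2.getRectSubPix(im,(1,1),tuple(map(float,m+np.array(n)*k))).mean()) for k in range(-8,9)])
E
```

```text
[75 74 71] [85 83 81] [105 116 109]
[[ 0.0489  0.004   0.0876]
 [-0.0612  0.004   0.0951]
 [-0.0722  0.004   0.007 ]
 [ 0.0372  0.004   0.001 ]]
[164.  163.2] [76, 79, 81, 82, 76, 68, 59, 61, 78, 96, 105, 112, 115, 113, 104]
[176.  153.5] [82, 82, 82, 81, 81, 77, 71, 59, 58, 74, 90, 98, 97, 93, 90]
[188.  143.8] [80, 82, 80, 79, 79, 79, 78, 74, 68, 68, 91, 113, 123, 124, 124]
[124 156] [84, 82, 80, 82, 81, 76, 69, 60, 51, 44, 35, 30, 27, 26, 32, 30, 33]
[180 122] [80, 81, 80, 78, 73, 67, 67, 75, 82, 91, 97, 102, 105, 108, 112, 122, 130]
```

```bash
cat > edge.py <<'E'
from h import *
def plate(a,p,Rm,C,off=.004):
    """C: rough px corners in order far+x, far-x, near-x, near+x (tool x). returns lines in tool (x,z) mm"""
    im=cv2.GaussianBlur(a['pixels'],(3,3),0).mean(2).astype(np.float32); C=np.array(C,float); cen=C.mean(0); out=[]
    def tp(uv):
        d=np.c_[uv,np.ones(len(uv))]@np.linalg.inv(a['K']).T@a['R']; o=-a['R'].T@a['t']; n=Rm[:,1]; q=p+n*off
        return ((o+d*(((q-o)@n)/(d@n))[:,None])-p)@Rm*1000
    for nm,i,j in (('far',0,1),('-x',1,2),('+x',3,0)):
        A,B=C[i],C[j]; d=(B-A)/np.linalg.norm(B-A); n=np.array([-d[1],d[0]]); n*=np.sign((A-cen)@n); pts=[]
        for f in np.linspace(.15,.85,15):
            if nm=='-x' and f>.75 or nm=='+x' and f<.25: continue
            m=A+(B-A)*f; k=np.arange(-8,7,.25); v=np.array([cv2.getRectSubPix(im,(1,1),tuple(map(float,m+n*t)))[0,0] for t in k]); 
            base=np.median(v[:12]); w=np.where(abs(v-base)>7)[0]; w=[x for x in w if x>4]
            if len(w): pts.append(m+n*k[w[0]])
        T=tp(np.array(pts))[:,[0,2]]; v=cv2.fitLine(T.astype(np.float32),cv2.DIST_HUBER,0,.01,.01).ravel()
        ang=np.degrees(np.arctan2(v[1],v[0])); r=(T-v[2:])@[-v[1],v[0]]
        print(nm,'pt',v[2:].round(1),'ang',round(ang,1),'n',len(pts),'resid',np.median(abs(r)).round(2))
E
python3 - <<'E'
from edge import *
import pickle
a,b=pickle.load(open('p6.pkl','rb')); s=arm.state()
plate(a,s['ee_pos'],R.from_rotvec(s['tcp_rot']).as_matrix(),[(201,133),(152,172),(95,137),(150,101)])
E
```

```text
far pt [-7.5 91. ] ang -0.4 n 15 resid 0.29
-x pt [-63.   51.5] ang -89.7 n 13 resid 0.23
+x pt [39.  48.9] ang 78.1 n 13 resid 1.14
```

```bash
cat > pl.py <<'E'
from h import *
YAW=7.9; T0=np.array([.4485,.1686]); w=np.radians(YAW); EX=np.array([np.cos(w),np.sin(w)]); EY=np.array([-np.sin(w),np.cos(w)])
def world(xp,yp,z): return np.r_[T0+EX*xp+EY*yp,z]
def hold(a,E,zf,xo,far=.091):   # far bottom edge at y'=E, height zf, rigid
    A=np.radians(a); zt=np.array([-np.cos(A),-np.sin(A)]); nd=np.array([np.sin(A),-np.cos(A)])
    t=np.array([E,zf])-far*zt-.004*nd; return world(xo,*t),tl(a,YAW,1)
def rest(a,phi,E,u,g,xo,z0=.014): # plate at angle phi, its left bottom edge on the lower pad u from the tip
    A,F=np.radians(a),np.radians(phi); zt=np.array([-np.cos(A),-np.sin(A)]); nd=np.array([np.sin(A),-np.cos(A)])
    L=np.array([E+.096*np.cos(F),z0+.096*np.sin(F)]); t=L-(.014-u)*zt-g/2*nd; return world(xo,*t),tl(a,YAW,1)
E
python3 - <<'E'
from pl import *
print(rows(*hold(33,-.04,.039,.006)),hold(33,-.04,.039,.006)[0])
ik(*hold(33,-.04,.014,.006)) if 0 else None
E
```

```text
([0.1555, -0.4783, 0.057], [0.0435, -0.0007, -0.0006]) [0.44975064 0.20324112 0.09191683]
```

```bash
python3 -m crank '[{"dp":[0.03,-0.08,0.01],"delta_rot":[0.01,0,0],"hand":-1},{"dp":[0.06,-0.16,0.02],"delta_rot":[0.02,0,0],"hand":-1},{"dp":[0.09,-0.24,0.03],"delta_rot":[0.03,0,0],"hand":-1},{"dp":[0.12,-0.32,0.04],"delta_rot":[0.0435,0,0],"hand":-1},{"dp":[0.14,-0.4,0.05],"delta_rot":[0.0435,0,0],"hand":-1},{"dp":[0.155,-0.46,0.055],"delta_rot":[0.0435,0,0],"hand":-1},{"dp":[0.155,-0.478,0.057],"delta_rot":[0.0435,0,0],"hand":-1},{"dp":[0.155,-0.478,0.057],"delta_rot":[0.0435,0,0],"hand":-1}]'
python3 - <<'E'
from edge import *
from pl import *
import pickle
s=arm.state();p=s['ee_pos'];Rm=R.from_rotvec(s['tcp_rot']).as_matrix(); a=cam('scene'); pickle.dump(a,open('p7.pkl','wb'))
print(s['joint_positions'].round(2),rows(*hold(33,-.04,.039,.006)))
C=proj(a,p+np.array([[.049,.004,.091],[-.063,.004,.091],[-.063,.004,-.005],[.049,.004,-.005]])@Rm.T); print(C.round(0).tolist())
plate(a,p,Rm,C)
cv2.imwrite('pics/p7.png',a['pixels'])
E
```

```text
t: 18.08
ee_pos: [0.4506, 0.2032, 0.0927]
tcp_rot: [2.142, 0.145, 0.086]
wrist_force: [0.1, -0.3, -2.5]
gripper_width: 0.079
gripper_force: 30.0
[ 0.72  0.32  1.91 -0.78  1.6   2.42] ([-0.0024, -0.0026, 0.0017], [0.0001, -0.0013, -0.0018])
[[209.0, 215.0], [172.0, 248.0], [133.0, 213.0], [174.0, 182.0]]
far pt [-0.2 90.4] ang 0.3 n 15 resid 0.75
-x pt [-62.9  46.3] ang -89.9 n 13 resid 0.1
+x pt [44.1 49.8] ang 89.0 n 13 resid 1.04
```

```bash
python3 - <<'E'
from pl import *
for zf in (.017,.013): print(rows(*hold(33,-.04,zf,.0045)))
E
```

```text
([-0.0057, -0.0395, 0.0256], [0.0001, -0.0013, -0.0018])
([-0.0058, -0.0462, 0.03], [0.0001, -0.0013, -0.0018])
```

```bash
python3 -m crank '[{"dp":[-0.006,-0.013,0.008],"delta_rot":[0,-0.001,-0.002],"hand":-1},{"dp":[-0.006,-0.026,0.016],"delta_rot":[0,-0.001,-0.002],"hand":-1},{"dp":[-0.006,-0.036,0.023],"delta_rot":[0,-0.001,-0.002],"hand":-1},{"dp":[-0.006,-0.04,0.026],"delta_rot":[0,-0.001,-0.002],"hand":-1},{"dp":[-0.006,-0.043,0.028],"delta_rot":[0,-0.001,-0.002],"hand":-1},{"dp":[-0.006,-0.046,0.03],"delta_rot":[0,-0.001,-0.002],"hand":-1},{"dp":[-0.006,-0.046,0.03],"delta_rot":[0,-0.001,-0.002],"hand":-1}]'
python3 - <<'E'
from pl import *
print(rows(*hold(33,-.04,.013,.0045)),rows(*hold(33,-.04,.011,.0045)))
E
```

```text
t: 19.0
ee_pos: [0.4484, 0.2033, 0.0664]
tcp_rot: [2.142, 0.147, 0.082]
wrist_force: [-2.1, 2.5, 4.8]
gripper_width: 0.078
gripper_force: 30.3
([-0.0004, -0.0005, 0.001], [0.0003, -0.0003, -0.0003]) ([-0.0004, -0.0038, 0.0031], [0.0003, -0.0003, -0.0003])
```

```bash
cat >> pl.py <<'E'
SEQ=[(33,33,19,8),(34,32,18,14),(37,30,17,20),(40,27,16,26),(44,24,14,30),(48,20,12,34),(53,16,10,38),(58,12,8,42),(63,8,6,44),(68,5.5,4,44),(72,4.5,2.5,44)]
def st(i,E=-.04): a,f,u,g=SEQ[i]; return rest(a,f,E,u/1000,g/1000,.0045,.0135)
E
python3 - <<'E'
from pl import *
for i in range(6): print(i,*rows(*st(i)),st(i)[0].round(4))
E
```

```text
0 [-0.0004, 0.0004, 0.0004] [0.0003, -0.0003, -0.0003] [0.4483 0.203  0.0664]
1 [-0.0004, 0.0029, -0.0013] [0.0059, -0.0003, -0.0003] [0.4483 0.2031 0.0679]
2 [-0.0004, 0.0018, -0.0019] [0.0226, -0.0003, -0.0003] [0.4482 0.2036 0.0677]
3 [-0.0004, -0.0024, -0.0014] [0.0392, -0.0003, -0.0003] [0.4481 0.2045 0.0658]
4 [-0.0004, -0.0082, -0.0015] [0.0615, -0.0004, -0.0003] [0.4478 0.2061 0.0633]
5 [-0.0005, -0.017, 0.0003] [0.0837, -0.0004, -0.0003] [0.4476 0.2078 0.0592]
```

```bash
python3 -m crank '[{"dp":[0,0.0015,-0.001],"delta_rot":[0.003,0,0],"hand":-0.77},{"dp":[0,0.003,-0.001],"delta_rot":[0.006,0,0],"hand":-0.7},{"dp":[0,0.002,-0.0015],"delta_rot":[0.014,0,0],"hand":-0.65},{"dp":[0,0.002,-0.002],"delta_rot":[0.022,0,0],"hand":-0.58},{"dp":[0,0,-0.002],"delta_rot":[0.03,0,0],"hand":-0.52},{"dp":[0,-0.0025,-0.0015],"delta_rot":[0.039,0,0],"hand":-0.45},{"dp":[0,-0.0025,-0.0015],"delta_rot":[0.039,0,0],"hand":-0.45}]'
python3 - <<'E'
from pl import *
from edge import *
import pickle
s=arm.state();p=s['ee_pos'];Rm=R.from_rotvec(s['tcp_rot']).as_matrix(); a=cam('scene'); pickle.dump(a,open('p8.pkl','wb')); cv2.imwrite('pics/p8.png',a['pixels'])
# far edge on tray: top face edge, in tray coords; ribs-face plane at plate angle 27
F=np.radians(27); far=lambda x,y,h: world(x,-.04+y*np.cos(F)-h*np.sin(F),.0135+y*np.sin(F)+h*np.cos(F))
C=proj(a,[far(x,y,.008) for x,y in ((.056,0),(-.056,0),(-.056,.096),(.056,.096))]); print(C.round(0).tolist())
Rp=toolR(world(0,-.04,0)*0+np.r_[-EY*np.cos(F),-np.sin(F)],(0,0,1)).as_matrix()
plate(a,far(0,0,.008),Rp,C,0)
for i in range(4,11): print(i,*rows(*st(i)))
E
```

```text
t: 19.88
ee_pos: [0.448, 0.2041, 0.065]
tcp_rot: [2.266, 0.156, 0.074]
wrist_force: [-0.3, 0.9, -0.5]
gripper_width: 0.271
gripper_force: 0.4
[[210.0, 225.0], [173.0, 258.0], [135.0, 226.0], [174.0, 195.0]]
far pt [ 0.2 -1.5] ang -0.2 n 15 resid 0.51
-x pt [-57.7 -37.5] ang -89.3 n 13 resid 0.15
+x pt [ 49.  -43.3] ang 87.8 n 13 resid 0.31
4 [0.0003, -0.0048, -0.001] [0.022, -0.0001, -0.0001]
5 [0.0003, -0.0133, 0.0018] [0.0442, -0.0001, -0.0001]
6 [0.0003, -0.0211, 0.0068] [0.072, -0.0002, -0.0001]
7 [0.0003, -0.0283, 0.0135] [0.0998, -0.0002, -0.0001]
8 [0.0003, -0.0368, 0.0211] [0.1276, -0.0002, -0.0001]
9 [0.0003, -0.0423, 0.0263] [0.1554, -0.0002, -0.0001]
10 [0.0003, -0.0438, 0.029] [0.1776, -0.0002, -0.0001]
```

```bash
python3 -m crank '[{"dp":[0,-0.0025,-0.0005],"delta_rot":[0.011,0,0],"hand":-0.41},{"dp":[0,-0.005,-0.001],"delta_rot":[0.022,0,0],"hand":-0.37},{"dp":[0,-0.009,0.0005],"delta_rot":[0.033,0,0],"hand":-0.33},{"dp":[0,-0.013,0.002],"delta_rot":[0.044,0,0],"hand":-0.28},{"dp":[0,-0.017,0.0045],"delta_rot":[0.058,0,0],"hand":-0.24},{"dp":[0,-0.021,0.007],"delta_rot":[0.072,0,0],"hand":-0.2},{"dp":[0,-0.025,0.01],"delta_rot":[0.086,0,0],"hand":-0.16},{"dp":[0,-0.028,0.0135],"delta_rot":[0.1,0,0],"hand":-0.12},{"dp":[0,-0.028,0.0135],"delta_rot":[0.1,0,0],"hand":-0.12}]'
cat > chk.py <<'E'
from pl import *
from edge import *
def chk(phi,E=-.04):
    a=cam('scene'); cv2.imwrite('pics/chk%d.png'%phi,a['pixels'])
    F=np.radians(phi); far=lambda x,y,h: world(x,E+y*np.cos(F)-h*np.sin(F),.0135+y*np.sin(F)+h*np.cos(F))
    C=proj(a,[far(x,y,.008) for x,y in ((.056,0),(-.056,0),(-.056,.096),(.056,.096))])
    plate(a,far(0,0,.008),toolR(np.r_[-EY*np.cos(F),-np.sin(F)],(0,0,1)).as_matrix(),C,0)
E
python3 - <<'E'
from chk import *
chk(12)
for i in range(8,11): print(i,*rows(*st(i)))
E
```

```text
t: 21.05
ee_pos: [0.4474, 0.2076, 0.0498]
tcp_rot: [2.579, 0.177, 0.052]
wrist_force: [0.1, 1.0, -1.0]
gripper_width: 0.437
gripper_force: 0.4
far pt [-3.4 -1.1] ang -1.0 n 15 resid 0.68
-x pt [-59.  -43.6] ang 87.6 n 13 resid 0.43
+x pt [ 47.8 -37.3] ang 87.6 n 13 resid 0.4
8 [0.0004, -0.0064, 0.0096] [0.0276, -0.0001, -0.0002]
9 [0.0004, -0.01, 0.0162] [0.0554, -0.0001, -0.0002]
10 [0.0004, -0.0106, 0.0193] [0.0776, -0.0001, -0.0002]
```

```bash
python3 -m crank '[{"dp":[0,-0.002,0.003],"delta_rot":[0.009,0,0],"hand":-0.1},{"dp":[0,-0.004,0.006],"delta_rot":[0.018,0,0],"hand":-0.08},{"dp":[0,-0.0064,0.0096],"delta_rot":[0.0276,0,0],"hand":-0.07},{"dp":[0,-0.008,0.013],"delta_rot":[0.041,0,0],"hand":-0.07},{"dp":[0,-0.01,0.016],"delta_rot":[0.055,0,0],"hand":-0.07},{"dp":[0,-0.01,0.016],"delta_rot":[0.055,0,0],"hand":-0.07}]'
python3 - <<'E'
from chk import *
chk(6)
s=arm.state(); print(rows(*st(10))); print(rows(s['ee_pos']+np.r_[EY*.01,0],R.from_rotvec(s['tcp_rot'])),rows(s['ee_pos']+np.r_[0,0,.01],R.from_rotvec(s['tcp_rot'])))
E
```

```text
t: 21.85
ee_pos: [0.4475, 0.2075, 0.0404]
tcp_rot: [2.751, 0.189, 0.038]
wrist_force: [-0.9, 0.7, 0.1]
gripper_width: 0.465
gripper_force: 0.0
far pt [ 4.5 -0.8] ang 0.3 n 15 resid 0.54
-x pt [-61.1 -39.7] ang 85.5 n 13 resid 0.53
+x pt [ 44.6 -39.1] ang 84.2 n 13 resid 0.25
([0.0004, -0.0002, 0.0033], [0.0226, -0.0001, -0.0002])
([-0.0, -0.0185, -0.0075], [0.0, 0.0, 0.0]) ([0.0, 0.0075, -0.0185], [0.0, 0.0, 0.0])
```

```bash
python3 - <<'E'
from chk import *
for f in (0,3): print(f); chk(f)
E
```

```text
0
far pt [-8.2 -0. ] ang -0.0 n 15 resid 0.63
-x pt [-57.9 -43.8] ang 89.7 n 13 resid 0.41
+x pt [ 48.5 -41.5] ang 89.5 n 13 resid 0.66
3
far pt [ 4.4 -0.4] ang 0.2 n 15 resid 0.82
-x pt [-59.4 -34.7] ang 88.8 n 13 resid 0.46
+x pt [ 46.2 -43.5] ang 86.8 n 13 resid 0.3
```

```bash
python3 -m crank '[{"dp":[0,-0.018,-0.0075],"delta_rot":[0,0,0],"hand":-0.07},{"dp":[0,-0.04,-0.017],"delta_rot":[0,0,0],"hand":-0.07},{"dp":[0,-0.07,-0.03],"delta_rot":[0,0,0],"hand":-0.07},{"dp":[0,-0.1,-0.04],"delta_rot":[0,0,0],"hand":-0.07},{"dp":[0,-0.09,-0.08],"delta_rot":[0,0,0],"hand":-0.07},{"dp":[0,-0.06,-0.15],"delta_rot":[0,0,0],"hand":-0.07},{"dp":[0,-0.02,-0.25],"delta_rot":[0,0,0],"hand":-0.07},{"dp":[0,0.02,-0.36],"delta_rot":[0,0,0],"hand":-0.07},{"dp":[0,0.02,-0.36],"delta_rot":[0,0,0],"hand":-0.07},{"dp":[0,0.02,-0.36],"delta_rot":[0,0,0],"hand":-0.07}]'
python3 - <<'E'
from chk import *
print(arm.state()['joint_positions'].round(2))
chk(0); a=cam('scene');cv2.imwrite('pics/fin.png',cv2.resize(a['pixels'][140:300,80:293],(800,600),interpolation=3))
E
```

```text
t: 23.25
ee_pos: [0.4391, 0.2659, 0.2114]
tcp_rot: [2.751, 0.19, 0.038]
wrist_force: [-0.5, 0.0, -0.1]
gripper_width: 0.463
gripper_force: 0.0
[ 0.62 -0.04  1.89 -0.34  1.49  2.11]
far pt [ 6.8 -0.1] ang 0.4 n 15 resid 0.82
-x pt [-57.3 -41.3] ang -89.8 n 13 resid 0.18
+x pt [ 46.6 -36.9] ang 80.0 n 13 resid 0.67
```

View pics/fin.png

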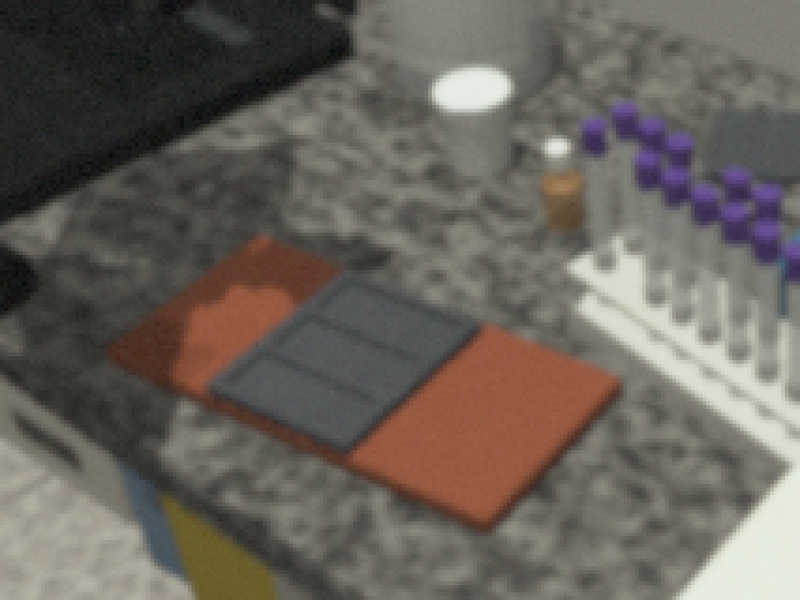

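The final picture shows the carrier at crop (345,360), flat and square on the tray. Its three pockets face up, the cup and vial are in place, and the gripper is clear.

```bash
python3 -c "
from plant import arm
print(arm.hand_in())"
```

```text
the job is handed in; nothing more can be done
None
```

The job is handed in: the carrier was slid over the stand's end, turned over and laid flat and square on the brown tray with its pockets up, in about 23 s; its left edge slipped off the fingertip for the last centimetre or less.

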